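# Bar the order card and hold the spring clip open around its edge

### The arm

A 7-joint arm with a two-finger parallel gripper is mounted at the origin on the work surface. World frame = base frame: x ahead of the robot, y to its left, z up, the work surface at z = 0. Lengths are in m, angles in rad, forces in N, time in s.
With the tool pointing down it reaches from about 0.35 to 0.9 m from the base axis. Payload 8.1 kg.
Tool frame: the origin (TCP) lies midway between the tips of the shut fingers; the grasp point (between the pads) lies 19 mm behind it; z points along the fingers, y is the direction in which the jaws open and shut (so a half turn about z gives the same grasp; the last joint's range is limited). The gripper opens to 92 mm and grips with 3 to 60 N. Pads are 19 mm wide; open, the fingers measure 130 mm over their backs; the gripper's body (75 mm by 190 mm) begins 47 mm behind the grasp point.
Start: joints at [1.242, 0.434, 0.025, 1.573, -0.012, 1.134, -0.075], TCP at [0.14, -0.609, 0.227] pointing down, gripper open.
Joint ranges: [-2.62, 2.62], [-0.44, 2.09], [-1.27, 1.32], [0.08, 2.57], [-1.32, 4.46], [0.12, 2], [-2.74, 2.74]. Speed limits (rad/s): [2.22, 2.22, 3.01, 3.01, 3.14, 3.14, 3.14].

### API

Orientations are given as a rotation vector (axis times angle).
In Python, from cell import readout, imaging, arm gives the robot as it stands.
- The arm moves only by the tool send_rows, never from a script. Its arguments are lists of equal length, an entry for each row: "claw": the gripper command: -1 is fully open, 1 is shut, values between are in proportion; "delta_pos": the shift along the tool's x, y, z as a fraction of full scale, a list of three; "dr": the turn, a rotation vector about the tool's x, y, z as a fraction of full scale, a list of three. In form: {"claw": [claw, ...], "delta_pos": [[dx, dy, dz], ...], "dr": [[ax, ay, az], ...]}. A call has exactly 5 rows; each row is the pose to reach, as a shift and turn from the pose commanded when the call began, along the tool's axes at that moment; what a row does not reach only later rows make up. Full scale, the value 1, is 250 mm for a shift and 2 rad for a turn. A row lasts 1/10 s, in which the tool goes at most 50 mm and 8.59 degrees, less where a joint would pass 70% of its speed; a pose out of reach is approached as far as the arm can. A call with a number of a shift or a turn outside -1 to 1 is refused whole. A call with a gripper value outside its range is refused whole. The fingers move at their own pace and stop on an object; "force" is the grip in N (left out, the last holds). Time passes only in rows, so rows that repeat a pose let the fingers close, or fill a call up. It gives the time, the measured TCP pose, the force and the opening at its end, in the units of the state.
- readout.observe(): the state, without advancing time (a new reading comes with each control period).
- imaging.get_image(name): name is "scene" or "side" or "wrist"; returns (picture, depth): 420x560x3 uint8, blue, green, red; 420x560 float32, m along the optical axis (not along the pixel's ray), 0 where there is no reading.
- imaging.get_calibration(name): a dict with "vfov" (degrees; the focal length in pixels is half the picture's height over the tangent of half this angle, whatever the lens; pixels are square), "cx", "cy" (the principal point, pixels), "distortion" ([k1, k2, p1, p2, k3] as OpenCV has them; the pictures are not rectified), "extrinsics" (4x4, takes a point from world to camera coordinates). Camera axes: x right, y down, z forward; pixel columns grow to the right and rows downward; lengths in m; the calibration is good to about 2 mm. A picture is of the moment at which its call begins: read the wrist's pose just before it. get_calibration takes no time and is no camera call; for the wrist camera it gives the pose at the moment of the call.
- arm.sign_off(): hands the job in, once; it reports no verdict.
The state is a dict: "clock": time; "joints": joint angles; "dq": joint speeds; "joint_efforts": joint torques, N m; "position": TCP position; "ee_rot": TCP orientation; "force": force on the tool from outside, world axes, zero at the start; "ft_torque": the same for the moment, N m; "width": opening from 0.0 (shut) to 1.0 (fully open).
Only numpy, scipy, OpenCV 4.12 (cv2) and the standard library are available. Lean on these libraries where they do the work, as an engineer would, in place of code of your own. Each camera call takes 0.05 s, during which the arm holds its last target.

### The job

First lay the pale wooden bar across the two forked posts of the card stand, resting centred in both saddles over the yellow card so the breeze cannot lift it out, and let go of it. Then squeeze the tails of the red spring clip to open it wide, and finish still holding it squeezed in the gripper, off the ledge, with its gaping jaws on either side of the card's free upright edge, lying level, about half way up the edge, well on past the edge and touching neither face, so that a second card can be slipped in beside the first. Do not push the clip hard against the card, and leave the food carrier, cup, saucer, pot lid, spoon and jar where they are.

Things in the scene. Friction and masses are not known exactly. Their poses are not given: they have to be found in the camera images.
- stand: Fixed dark wooden stand for a yellow card. Origin: centre of underside; z up, y along the card, x square to it. Base 90 (x) by 120 (y) by 14 mm high. Two forked posts at y = -45 and +45 mm, 14 mm wide in y, prongs astride the card. The stiff card, 3 mm thick and fixed, stands in the plane x = 0 from y = -105 to +60 mm and z = 14 to 98 mm; its free edge at y = -105 overhangs the base by 45 mm
- saddle_mid (a point): Point on the stand midway between its two saddles, at saddle height: 105 mm above the ledge, 7 mm above the card's top; axes as the stand's. Each saddle is 28 mm wide (x) between two lips 6 mm thick that rise 11 mm higher. The bar's origin belongs here, the bar lying along the stand's y, either way round
- card_edge (a point): Middle of the card's free upright edge, 56 mm above the ledge and 105 mm from the stand's origin towards its -y; axes as the stand's, so +y points from the edge into the card
- bar: Loose pale wooden bar, 150 mm long (its x) by 18 mm wide (y) by 14 mm high (z), 45 g, lying flat on the ledge. Origin at the centre of its underside
- clip: Loose red spring clip lying on its side, 24 mm high, about 115 mm long, 50 g. Origin on the pivot axis at the underside; x points out of the jaws, z is the pivot axis (up). The jaws are two straight plates 5 mm thick and 24 mm high, from the pivot to x = 55 mm, each 1 mm from y = 0 when shut. Squeezing the tails together opens both jaws equally against the spring
- clip_grip (a point): Point midway between the tails, 45 mm behind the pivot (-x of the clip), 12 mm above the underside: squeeze here, across the clip's y. The tails are two finger plates 24 mm high, from about 32 to 62 mm behind the pivot, 52 mm over their outsides here when shut (60 mm at the ends), 29 mm at the stop, parallel at 0.24 rad. Squeezing takes about 2 N at first, 8 N at the stop
- clip_mouth (a point): Point midway between the jaws, 40 mm ahead of the pivot (+x of the clip), 15 mm back from the jaw tips, at mid height; belongs at or slightly past the card's edge
- clip_l (a joint): Opening angle of each jaw (both move alike), rad: 0 shut, 0.28 at the stop; spring loaded towards shut. At 0.24 the tips stand about 28 mm apart, at 0.18 about 21 mm
- carrier: Three-tier stainless food carrier, 130 mm across and 254 mm tall, with its bail; origin at the centre of its underside. Leave alone
- cup: Blue plastic cup, 76 mm across, 95 mm tall; origin at the centre of its underside. Leave alone
- saucer: Green saucer, 144 mm across, 20 mm tall; origin at the centre of its underside. Leave alone
- pot_lid: Aluminium pot lid lying upside down on its knob, 156 mm across, 34 mm tall; origin under the knob. Leave alone
- spoon: Wooden stirring spoon, 260 mm long, lying along its x. Leave alone
- jar: Amber glass jar with red cap, 70 mm across, 110 mm tall; origin at the centre of its underside. Leave alone
Things that resemble listed ones, but are neither listed nor needed, are in the scene too. What is meant by the bar is not grey or pink, and is the larger of those in its own colour.

How it is judged:
On the way:
1. the bar lies in both saddles and is let go (x of bar in the frame of saddle_mid between -0.006 and 0.006 m and y of bar in the frame of saddle_mid between -0.02 and 0.02 m and height (world z) of bar between 0.09 and 0.125 m and angle between the x axis of bar and the y axis of stand, either way round below 0.12 rad and contact force between bar and stand above 0.1 N and contact force between the fingers and bar below 0.1 N and linear speed of bar below 0.03 m/s), for 0.2 s.
At the end, for the whole second after the job is handed in: Bar released in both saddles: centre within 6 mm across, 20 mm along, 0.12 rad. Clip gripped, still, off the ledge, jaws open over 0.18 rad, touching no stand, card or bar; tips 8 to 45 mm past the edge, mouth within 9 mm of card plane and 30 mm of mid height, aligned within 0.25 rad (all of step 1 and value of joint clip_l above 0.18 rad and contact force between the fingers and clip above 2 N and contact force between clip and stand below 0.2 N and contact force between clip and bar below 0.2 N and height (world z) of clip above 0.015 m and linear speed of clip below 0.03 m/s and x of clip_mouth in the frame of card_edge between -0.009 and 0.009 m and y of clip_mouth in the frame of card_edge between -0.007 and 0.03 m and z of clip_mouth in the frame of card_edge between -0.03 and 0.03 m and angle between the x axis of clip and the y axis of stand, either way round below 0.25 rad and angle between the z axis of clip and the z axis of stand, either way round below 0.25 rad); the arm keeps its last pose, push and grip.
It fails at once if the clip is pushed hard (over 8 N) against the card or its stand (contact force between clip and stand above 8 N).
It fails at once if the food carrier, cup, saucer, pot lid, spoon or jar is moved by more than 30 mm (distance of any of carrier, cup, saucer, pot_lid, spoon, jar from where it was at the start of the episode above 0.03 m).
It also fails if it takes over 56 s, if anything falls off the work surface, if the arm or the gripper's body presses on something with over 40 N, if the wrist force passes 120 N, or if a joint passes its speed limit or range.

## Working session

There is one attempt and no reset: what is moved stays moved. The work goes in short steps, Python scripts to look and compute and a tool call to move; the robot and the scene stay as the last step left them, time stands still between calls to the robot, and variables do not carry over. Pictures are saved under pics/ and viewed, and the job is handed in when it is done.

Besides the shell and the picture viewer there is one more tool, called after "Request:" as name(argument=value, ...) on one line, values as JSON. send_rows: Moves the arm, as the interface text tells. Its arguments: {"type":"object","properties":{"claw":{"type":"array","items":{"type":"number"}},"delta_pos":{"type":"array","items":{"type":"array","items":{"type":"number","minimum":-1,"maximum":1}}},"dr":{"type":"array","items":{"type":"array","items":{"type":"number","minimum":-1,"maximum":1}}},"force":{"type":"number"}},"required":["claw","delta_pos","dr"]}

```bash
ls; mkdir -p pics; cat > h.py <<'E'
import numpy as np, cv2
from cell import readout, imaging, arm
from scipy.spatial.transform import Rotation as R
def K(c,h=420):
    f=h/2/np.tan(np.radians(c['vfov'])/2)
    return np.array([[f,0,c['cx']],[0,f,c['cy']],[0,0,1.]])
def grab(n,tag):
    c=imaging.get_calibration(n)
    im,d=imaging.get_image(n)
    cv2.imwrite(f'pics/{tag}.png',im); np.savez(f'pics/{tag}.npz',im=im,d=d,E=np.array(c['extrinsics']),K=K(c),D=np.array(c['distortion'],float))
    return load(tag)
def load(tag): return dict(np.load(f'pics/{tag}.npz'))
def ray(s,uv):
    p=cv2.undistortPoints(np.array(uv,float).reshape(-1,1,2),s['K'],s['D']).reshape(-1,2)
    E=s['E'];Rm=E[:3,:3];o=-Rm.T@E[:3,3]
    return o,np.c_[p,np.ones(len(p))]@Rm
def onz(s,uv,z):
    o,d=ray(s,uv); t=(z-o[2])/d[:,2]; return o+d*t[:,None]
def dep(s,uv):
    o,d=ray(s,uv); uv=np.array(uv,int).reshape(-1,2); return o+d*s['d'][uv[:,1],uv[:,0]][:,None]
def tri(s1,u1,s2,u2):
    o1,d1=ray(s1,u1);o2,d2=ray(s2,u2);out=[]
    for a,b in zip(d1,d2):
        A=np.stack([a,-b],1);t=np.linalg.lstsq(A,o2-o1,rcond=None)[0]
        p,q=o1+a*t[0],o2+b*t[1];out.append(np.r_[(p+q)/2,np.linalg.norm(p-q)])
    return np.array(out)
def proj(s,P):
    E=s['E'];return cv2.projectPoints(np.array(P,float).reshape(-1,1,3),cv2.Rodrigues(E[:3,:3])[0],E[:3,3],s['K'],s['D'])[0].reshape(-1,2)
E
python3 - <<'E'
from h import *
np.set_printoptions(precision=3,suppress=True)
print(readout.observe())
for n in ['scene','side','wrist']:
    s=grab(n,n+'0'); print(n,-s['E'][:3,:3].T@s['E'][:3,3],s['K'][0,0],s['D'])
E
```

```text
pics
{'clock': 0.0, 'joints': array([ 1.242,  0.435,  0.025,  1.574, -0.012,  1.134, -0.075]), 'dq': array([-0.   ,  0.001, -0.001,  0.   ,  0.001,  0.001,  0.001]), 'joint_efforts': array([ -0.   , -66.787,   0.985, -31.446,  -0.06 ,   0.043,   0.   ]), 'position': array([ 0.14 , -0.609,  0.226]), 'ee_rot': array([-3.12 , -0.354,  0.001]), 'force': array([-0.056,  0.382,  0.156]), 'ft_torque': array([0.017, 0.013, 0.003]), 'width': 0.998893939534949}
scene [1.069 0.434 0.861] 391.6576612884775 [-0.096  0.     0.     0.     0.   ]
side [ 0.081 -0.733  1.116] 471.24928621905764 [-0.111  0.     0.     0.     0.   ]
wrist [ 0.217 -0.592  0.384] 304.82229763083717 [-0.018  0.     0.     0.     0.   ]
```

View pics/scene0.png

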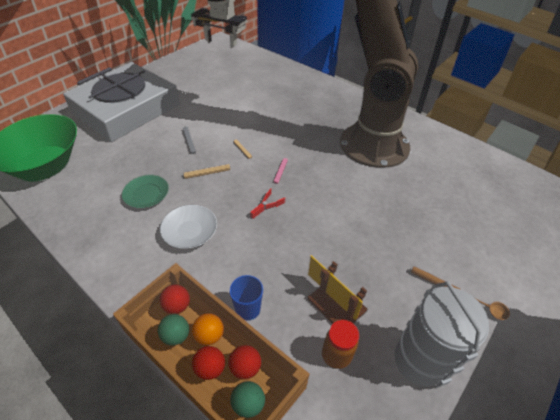

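View pics/side0.png

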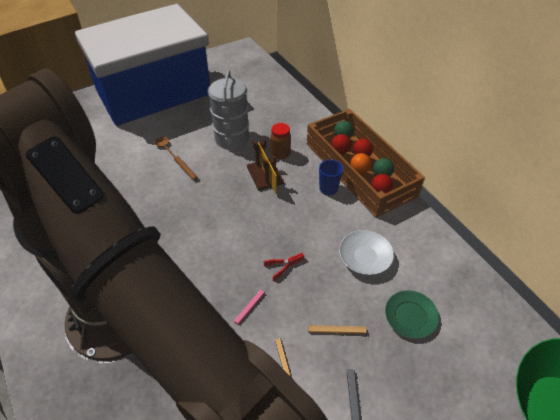

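View pics/wrist0.png

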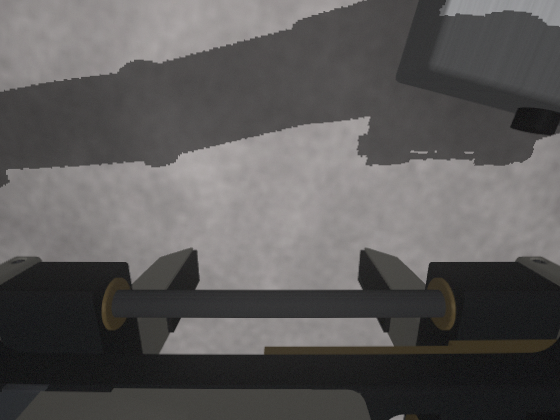

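Bar candidates: pale at scene (207,171)/side (337,329), a shorter pale one at scene (243,149)/side (284,357), grey at scene (189,140), and pink at scene (281,170). The larger pale one fits the description. I'll confirm it in a crop and measure the rest.

```bash
python3 - <<'E'
from h import *
np.set_printoptions(precision=4,suppress=True)
a=load('scene0');b=load('side0')
c1=cv2.resize(a['im'][120:230,150:310],None,fx=4,fy=4,interpolation=cv2.INTER_CUBIC)[:440,:640]
cv2.imwrite('pics/cropA.png',c1)
c2=cv2.resize(b['im'][230:400,220:400],None,fx=3.3,fy=3.3,interpolation=cv2.INTER_CUBIC)
cv2.imwrite('pics/cropB.png',c2)
c3=cv2.resize(a['im'][240:380,280:400],None,fx=4,fy=4,interpolation=cv2.INTER_CUBIC);cv2.imwrite('pics/cropC.png',c3)
c3=cv2.resize(b['im'][110:210,220:340],None,fx=5,fy=5,interpolation=cv2.INTER_CUBIC);cv2.imwrite('pics/cropD.png',c3)
for s,n in((a,'scene'),(b,'side')):
    hsv=cv2.cvtColor(s['im'],cv2.COLOR_BGR2HSV)
    for name,lo,hi in(('wood',(8,70,110),(28,255,255)),('red',(0,150,60),(6,255,255))):
        m=cv2.inRange(hsv,lo,hi)
        cs,_=cv2.findContours(m,cv2.RETR_EXTERNAL,cv2.CHAIN_APPROX_NONE)
        for c in cs:
            if cv2.contourArea(c)>60:
                r=cv2.minAreaRect(c); P=onz(s,cv2.boxPoints(r),0.01)
                print(n,name,np.array(r[0]),np.array(r[1]),'xy',onz(s,[r[0]],0.01)[0],'sizes',np.linalg.norm(P[0]-P[1]),np.linalg.norm(P[1]-P[2]))
E
```

```text
scene wood [208.739  328.8233] [62.5509 30.2091] xy [0.8591 0.0681 0.01  ] sizes 0.07217022851350206 0.16149285862351295
scene wood [494.75 306.25] [29.6985 14.8492] xy [0.3615 0.5667 0.01  ] sizes 0.048976535039517904 0.07020635697012478
scene wood [427.5001 275.    ] [33.0938  4.0249] xy [0.3883 0.39   0.01  ] sizes 0.013590947318906706 0.08255668317129604
scene wood [208.8115 351.4262] [196.4086  94.6193] xy [0.8966 0.1077 0.01  ] sizes 0.23802599792299947 0.5043085858949401
scene wood [336.058  279.8934] [72.0624  6.0052] xy [0.5562 0.215  0.01  ] sizes 0.018592352302091088 0.1900726605463297
scene wood [206.4893 170.9444] [ 5.6654 46.0788] xy [ 0.4926 -0.3339  0.01  ] sizes 0.14888179436970775 0.02778330234470717
scene wood [242.  148.5] [23.3345  3.5355] xy [ 0.3347 -0.3268  0.01  ] sizes 0.016238013584621475 0.10850188554620932
scene wood [ 31.2785 112.6277] [ 9.139  39.4193] xy [ 0.7171 -1.1222  0.01  ] sizes 0.15487733225920775 0.0753315927518706
scene wood [ 11.6 108.7] [10.7331 30.8577] xy [ 0.7589 -1.2204  0.01  ] sizes 0.12442323033842397 0.09347237113852239
scene wood [
[... 3904 characters left out ...]
0.22963289870616158
side wood [279.5 158.5] [317. 559.] xy [0.6861 0.2893 0.01  ] sizes 3.175729858698847 2.160694878591234
side red [286.9189 264.5135] [ 9.2637 37.2019] xy [ 0.4826 -0.0975  0.01  ] sizes 0.11440130946537379 0.030347212735357086
side red [381.2059 182.1765] [19.8879 17.7051] xy [0.9185 0.0234 0.01  ] sizes 0.08347735454384524 0.0661813434608021
side red [362.5173 145.7931] [19.2666 15.6126] xy [0.9742 0.1988 0.01  ] sizes 0.08432821573809592 0.06934275134979866
side red [340.3 142.1] [16.5469 18.3358] xy [0.9169 0.2544 0.01  ] sizes 0.0786989152076188 0.08336713995632503
side red [280.5 130. ] [14. 17.] xy [0.7664 0.4185 0.01  ] sizes 0.06293278957913717 0.07955499807343212
```

View pics/cropA.png

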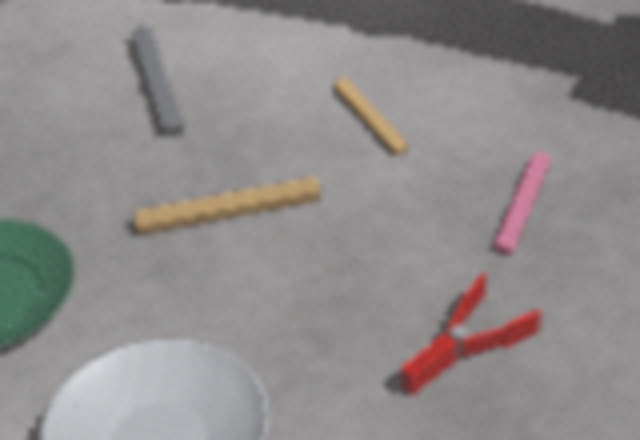

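View pics/cropB.png

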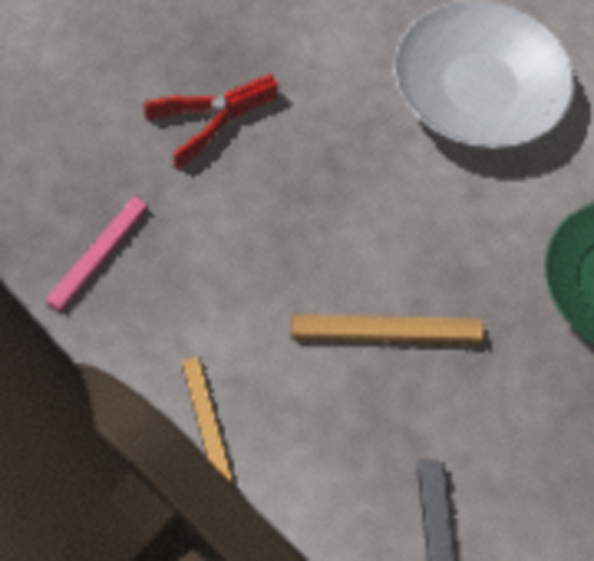

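View pics/cropC.png

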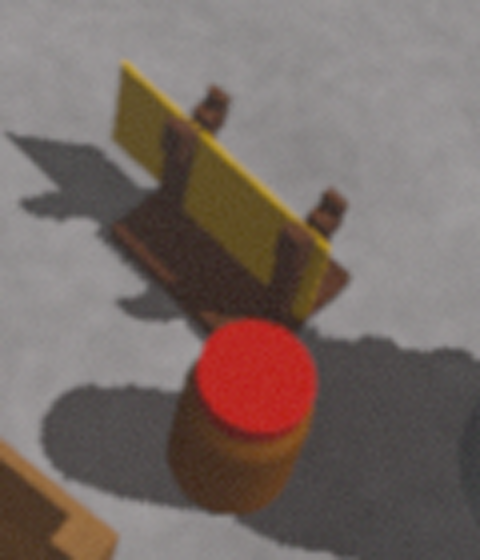

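View pics/cropD.png

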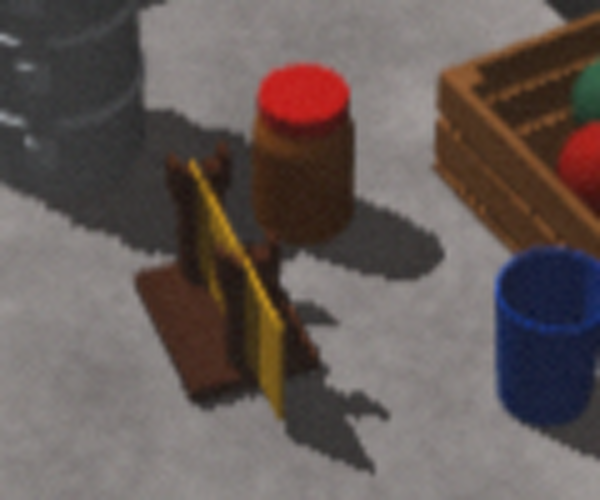

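The crops confirm the larger pale bar (the short one is ~100 mm; this one ~150 x 18 mm). Next: stand and clip, triangulated.

```bash
python3 - <<'E'
from h import *
np.set_printoptions(precision=4,suppress=True)
a=load('scene0');b=load('side0')
print('card free top, free bot, far top')
print(tri(a,[(310.7,256.2),(308,273.8),(362,301.2)],b,[(276.7,174),(276.2,193),(258.4,142.6)]))
# prong tops: near card free side, robot-side ; etc
print('base corner (left/cup-side..)')
print(tri(a,[(308,297),(367,308)],b,[(283.5,182.5),(247.5,166)]))
print('clip pivot, tailA, tailB, jawtip')
print(tri(a,[(265,203),(271,189.5),(284,199.5),(252.5,214)],b,[(286.5,261.3),(265.5,262.5),(275,278),(302.5,256)]))
print('bar ends')
print(tri(a,[(184,174.5),(229,166.5)],b,[(308.5,329),(366,330.5)]))
print('scene bar centre/ depth', dep(a,[(207,170)]),dep(b,[(337,328)]))
E
```

```text
card free top, free bot, far top
[[0.595  0.1534 0.0978 0.0016]
 [0.5921 0.1513 0.0159 0.0011]
 [0.6173 0.3115 0.096  0.003 ]]
base corner (left/cup-side..)
[[0.6407 0.1886 0.0056 0.0025]
 [0.5738 0.3163 0.0078 0.0049]]
clip pivot, tailA, tailB, jawtip
[[ 0.4826 -0.0925  0.0201  0.0026]
 [ 0.4331 -0.092   0.0438  0.0286]
 [ 0.4249 -0.0906 -0.0139  0.0406]
 [ 0.5341 -0.0956  0.0127  0.003 ]]
bar ends
[[ 0.49   -0.3357  0.0059  0.1472]
 [ 0.4907 -0.3337  0.0288  0.1442]]
scene bar centre/ depth [[ 0.4914 -0.3321  0.0143]] [[ 0.4903 -0.3336  0.0139]]
```

```bash
cat >> h.py <<'E'
def delta(pos,yaw,rot=None):
    o=readout.observe();Rt=R.from_rotvec(o['ee_rot']).as_matrix();p=np.array(o['position'])
    c,s=np.cos(yaw),np.sin(yaw)
    G=np.array([[c,s,0],[s,-c,0],[0,0,-1.]])
    dp=Rt.T@(np.array(pos)-p)/0.25
    dr=R.from_matrix(Rt.T@G).as_rotvec()/2
    print('t',o['clock'],'pos',p,'yaw',np.degrees(np.arctan2(Rt[1,0],Rt[0,0])),'tilt',np.round(Rt[:,2],3),'F',o['force'],'w',o['width']*92)
    print('dpos',dp.round(3),'dr',dr.round(3), 'mm',(dp*250).round(1),'deg',np.degrees(dr*2).round(1))
E
python3 - <<'E'
from h import *
np.set_printoptions(precision=4,suppress=True)
a=load('scene0');b=load('side0');w=load('wrist0')
print(w['E'][:3,:3]); print('look',onz(w,[(280,210),(280,20),(20,210)],0))
print('bar ends',tri(a,[(184,174.5),(229,166.5)],b,[(366,330.5),(308.5,329)]))
print('tails',tri(a,[(271,189.5),(284,199.5)],b,[(275,278),(265.5,262.5)]))
print('jar',onz(a,[(343.6,334.7)],.11),onz(b,[(281,130)],.11))
print('carrier top',onz(a,[(452,315)],.23),onz(b,[(228,92)],.22))
print('cup top',onz(a,[(247,287)],.095),onz(b,[(331,168)],.095))
print('lid',onz(a,[(189,225)],.03),'saucer',onz(a,[(145,190)],.02))
delta((0.40,-0.33,0.25),0)
E
```

```text
[[ 0.2252 -0.9743 -0.0013]
 [-0.9326 -0.216   0.2892]
 [-0.2821 -0.0639 -0.9573]]
look [[ 0.109  -0.6185  0.    ]
 [ 0.3233 -0.5686  0.    ]
 [ 0.031  -0.2811  0.    ]]
bar ends [[ 0.5516 -0.3764  0.0097  0.0008]
 [ 0.4279 -0.2961  0.008   0.0003]]
tails [[ 0.4269 -0.12    0.0157  0.0067]
 [ 0.4312 -0.0626  0.0149  0.0033]]
jar [[0.7141 0.3274 0.11  ]] [[0.7058 0.3135 0.11  ]]
carrier top [[0.6137 0.4755 0.23  ]] [[0.5872 0.4503 0.22  ]]
cup top [[0.7541 0.0959 0.095 ]] [[0.7563 0.093  0.095 ]]
lid [[ 0.6895 -0.1885  0.03  ]] saucer [[ 0.682  -0.4035  0.02  ]]
t 0.15 pos [ 0.1398 -0.6088  0.2261] yaw 12.93589284617835 tilt [-0.     0.001 -1.   ] F [-0.4069 -0.3223 -0.0214] w 91.53329535385393
dpos [ 1.264 -0.854 -0.095] dr [-0.001  0.     0.113] mm [ 316.  -213.5  -23.7] deg [-0.1  0.  12.9]
```

```bash
python3 - <<'E'
from h import *
np.set_printoptions(precision=4,suppress=True)
delta((0.29,-0.455,0.22),np.radians(-10))
E
```

```text
t 0.15 pos [ 0.1398 -0.6088  0.2261] yaw 12.93589284617835 tilt [-0.     0.001 -1.   ] F [-0.4069 -0.3223 -0.0214] w 91.53329535385393
dpos [ 0.723 -0.465  0.025] dr [-0.001  0.     0.2  ] mm [ 180.8 -116.2    6.2] deg [-0.1  0.  22.9]
```

Request:
send_rows(claw=[-1,-1,-1,-1,-1], delta_pos=[[0.14,-0.09,0],[0.29,-0.19,0.01],[0.43,-0.28,0.02],[0.58,-0.37,0.02],[0.72,-0.465,0.025]], dr=[[0,0,0.04],[0,0,0.08],[0,0,0.12],[0,0,0.16],[0,0,0.2]])

```text
clock: 0.65
position: [0.2905, -0.4541, 0.2204]
ee_rot: [-3.129, 0.278, -0.0]
force: [1.5, -0.1, -0.5]
width: 0.999
```

```bash
python3 - <<'E'
from h import *
np.set_printoptions(precision=4,suppress=True)
delta((0.44,-0.30,0.20),np.radians(-33))
E
```

```text
t 0.65 pos [ 0.2905 -0.4541  0.2204] yaw -10.163161423984286 tilt [ 0.  0. -1.] F [ 1.483  -0.0898 -0.4879] w 91.8793938546552
dpos [ 0.48  -0.712  0.082] dr [-0.    -0.     0.199] mm [ 119.9 -178.1   20.4] deg [-0.  -0.  22.8]
```

Request:
send_rows(claw=[-1,-1,-1,-1,-1], delta_pos=[[0.1,-0.14,0.02],[0.19,-0.28,0.03],[0.29,-0.43,0.05],[0.38,-0.57,0.07],[0.48,-0.71,0.08]], dr=[[0,0,0.04],[0,0,0.08],[0,0,0.12],[0,0,0.16],[0,0,0.2]])

```text
clock: 1.15
position: [0.4388, -0.3, 0.2]
ee_rot: [-3.011, 0.895, 0.001]
force: [1.3, 0.1, -0.1]
width: 0.996
```

```bash
python3 - <<'E'
from h import *
np.set_printoptions(precision=4,suppress=True)
s=grab('wrist','w1'); 
m=cv2.inRange(cv2.cvtColor(s['im'],cv2.COLOR_BGR2HSV),(8,70,90),(28,255,255))
cs,_=cv2.findContours(m,cv2.RETR_EXTERNAL,cv2.CHAIN_APPROX_NONE)
for c in cs:
    if cv2.contourArea(c)>500:
        r=cv2.minAreaRect(c);P=onz(s,cv2.boxPoints(r),.014);print(r,'\n',P,P.mean(0),np.linalg.norm(P[0]-P[1]),np.linalg.norm(P[1]-P[2]))
        print(dep(s,[r[0]]))
delta((0.490,-0.335,0.12),np.radians(-33))
E
```

```text
((345.1346740722656, 249.32691955566406), (9.121402740478516, 87.79349517822266), 74.74488067626953) 
 [[ 0.3557 -0.2805  0.014 ]
 [ 0.3257 -0.3822  0.014 ]
 [ 0.3139 -0.3794  0.014 ]
 [ 0.3439 -0.2767  0.014 ]] [ 0.3348 -0.3297  0.014 ] 0.10603396299302943 0.012150171650221246
[[ 0.3328 -0.3301  0.0102]]
((277.0, 132.0), (138.0, 16.0), 90.0) 
 [[ 0.5589 -0.3668  0.014 ]
 [ 0.5499 -0.3807  0.014 ]
 [ 0.4263 -0.3014  0.014 ]
 [ 0.4365 -0.2858  0.014 ]] [ 0.4929 -0.3337  0.014 ] 0.016492534579829746 0.146835879693401
[[ 0.4966 -0.3361  0.0142]]
t 1.2 pos [ 0.4449 -0.293   0.1998] yaw -32.95521838453147 tilt [ 0.002  0.004 -1.   ] F [6.4475 5.6504 0.5492] w 92.31523799792664
dpos [0.243 0.044 0.319] dr [-0.002  0.     0.   ] mm [60.7 11.1 79.7] deg [-0.3  0.   0. ]
```

View pics/w1.png

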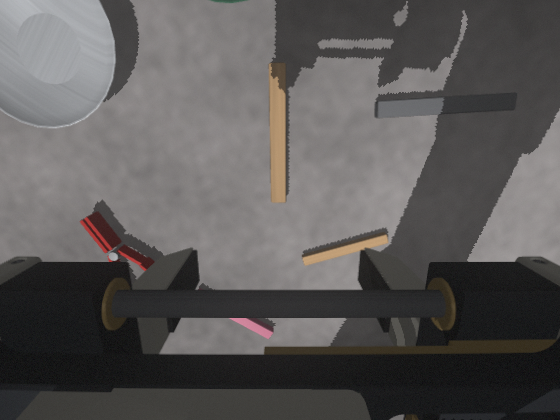

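Request:
send_rows(claw=[-1,-1,-1,-1,-1], delta_pos=[[0.06,0,0.16],[0.12,0,0.32],[0.12,0,0.32],[0.12,0,0.32],[0.12,0,0.32]], dr=[[0,0,0],[0,0,0],[0,0,0],[0,0,0],[0,0,0]])

```text
clock: 1.7
position: [0.4637, -0.3183, 0.1221]
ee_rot: [3.012, -0.89, 0.003]
force: [-0.3, -1.0, 0.9]
width: 1.001
```

```bash
python3 - <<'E'
from h import *
np.set_printoptions(precision=4,suppress=True)
s=grab('wrist','w2'); 
m=cv2.inRange(cv2.cvtColor(s['im'],cv2.COLOR_BGR2HSV),(8,70,30),(28,255,255))
cs,_=cv2.findContours(m,cv2.RETR_EXTERNAL,cv2.CHAIN_APPROX_NONE)
for c in cs:
    if cv2.contourArea(c)>500:
        r=cv2.minAreaRect(c);P=onz(s,cv2.boxPoints(r),.014);print(r,'\n',P,P.mean(0),np.linalg.norm(P[0]-P[1]),np.linalg.norm(P[1]-P[2]))
        print(dep(s,[r[0]]))
delta((0.490,-0.335,0.12),np.radians(-33))
E
```

```text
((410.523193359375, 347.7015075683594), (13.920501708984375, 291.1961364746094), 88.8982925415039) 
 [[ 0.3504 -0.2285  0.014 ]
 [ 0.1865 -0.491   0.014 ]
 [ 0.1684 -0.4857  0.014 ]
 [ 0.3353 -0.2188  0.014 ]] [ 0.2602 -0.356   0.014 ] 0.30948065295009725 0.018867597756506746
[[ 0.463  -0.3596  0.2143]]
((442.33660888671875, 303.8663024902344), (53.134986877441406, 25.57245635986328), 84.2894058227539) 
 [[ 0.3275 -0.4042  0.014 ]
 [ 0.3163 -0.4265  0.014 ]
 [ 0.2559 -0.4067  0.014 ]
 [ 0.2678 -0.383   0.014 ]] [ 0.2919 -0.4051  0.014 ] 0.024940404609306258 0.06349074439223579
[[ 0.4625 -0.3737  0.2051]]
((114.19140625, 303.7666320800781), (25.33832359313965, 53.10810089111328), 7.352379322052002) 
 [[ 0.4593 -0.0926  0.014 ]
 [ 0.5012 -0.1405  0.014 ]
 [ 0.4851 -0.1592  0.014 ]
 [ 0.4422 -0.1123  0.014 ]] [ 0.472  -0.1262  0.014 ] 0.06364527356100053 0.02462350489678221
[[ 0.5137 -0.2954  0.2058]]
((275.0, 170.5), (167.0, 20.0), 90.0) 
 [[ 0.5589 -0.3671  0.014 ]
 [ 0.5501 -0.3807  0.014 ]
 [ 0.4254 -0.3014  0.014 ]
 [ 0.4357 -0.2854  0.014 ]] [ 0.4925 -0.3336  0.014 ] 0.016290053672857418 0.14777701154753214
[[ 0.4972 -0.3367  0.0134]]
t 1.75 pos [ 0.4638 -0.3184  0.1224] yaw -32.92473562087262 tilt [ 0.002 -0.001 -1.   ] F [ 0.6063 -0.3346 -0.359 ] w 91.96199119562357
dpos [ 0.124 -0.001  0.01 ] dr [-0.    -0.001  0.001] mm [31.  -0.3  2.5] deg [-0.  -0.2  0.1]
```

View pics/w2.png

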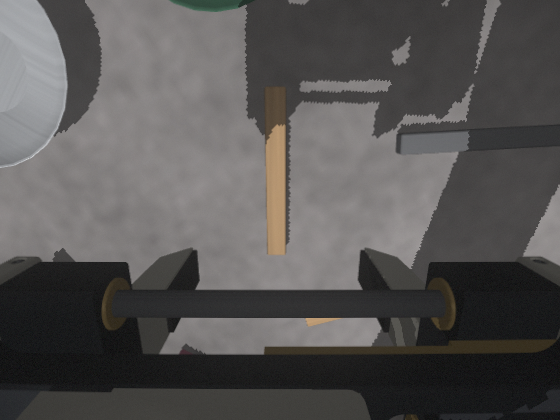

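Request:
send_rows(claw=[-1,-1,-1,-1,-1], delta_pos=[[0.06,-0.004,0.1],[0.127,-0.008,0.25],[0.127,-0.008,0.4],[0.127,-0.008,0.475],[0.127,-0.008,0.475]], dr=[[0,0,0],[0,0,0],[0,0,0],[0,0,0],[0,0,0]])

```text
clock: 2.25
position: [0.4911, -0.3335, 0.0019]
ee_rot: [-3.013, 0.89, 0.0]
force: [-0.6, -0.9, 0.2]
width: 0.999
```

Request:
send_rows(claw=[1,1,1,1,1], delta_pos=[[0,0,0],[0,0,0],[0,0,0],[0,0,0],[0,0,0]], dr=[[0,0,0],[0,0,0],[0,0,0],[0,0,0],[0,0,0]], force=20)

```text
clock: 2.75
position: [0.4913, -0.3335, 0.0021]
ee_rot: [3.013, -0.89, 0.001]
force: [0.5, -0.6, 0.2]
width: 0.612
```

Still closing; wait one more call.

Request:
send_rows(claw=[1,1,1,1,1], delta_pos=[[0,0,0],[0,0,0],[0,0,0],[0,0,0],[0,0,0]], dr=[[0,0,0],[0,0,0],[0,0,0],[0,0,0],[0,0,0]])

```text
clock: 3.25
position: [0.4912, -0.3334, 0.0017]
ee_rot: [-3.013, 0.89, 0.0]
force: [0.7, 0.3, -0.3]
width: 0.194
```

Request:
send_rows(claw=[1,1,1,1,1], delta_pos=[[0,0,0],[0,0,0],[0,0,0],[0,0,-0.1],[0,0,-0.2]], dr=[[0,0,0],[0,0,0],[0,0,0],[0,0,0],[0,0,0]])

```text
clock: 3.75
position: [0.4905, -0.333, 0.0516]
ee_rot: [-3.013, 0.89, 0.003]
force: [-0.1, 0.3, -0.8]
width: 0.192
```

```bash
python3 - <<'E'
from h import *
np.set_printoptions(precision=4,suppress=True)
delta((0.52,-0.19,0.22),np.radians(7))
E
```

```text
t 3.75 pos [ 0.4905 -0.333   0.0516] yaw -32.90187625189983 tilt [-0.002  0.001 -1.   ] F [-0.0927  0.3076 -0.8335] w 17.666505682097824
dpos [-0.213 -0.544 -0.673] dr [-0.     0.001 -0.348] mm [ -53.3 -136.1 -168.3] deg [ -0.    0.1 -39.9]
```

Request:
send_rows(claw=[1,1,1,1,1], delta_pos=[[-0.03,-0.07,-0.18],[-0.08,-0.18,-0.35],[-0.12,-0.3,-0.5],[-0.17,-0.42,-0.6],[-0.21,-0.54,-0.67]], dr=[[0,0,-0.07],[0,0,-0.14],[0,0,-0.21],[0,0,-0.28],[0,0,-0.35]])

```text
clock: 4.25
position: [0.5211, -0.1903, 0.2218]
ee_rot: [3.134, 0.206, 0.004]
force: [1.1, 0.4, -1.6]
width: 0.197
```

```bash
python3 - <<'E'
from h import *
np.set_printoptions(precision=4,suppress=True)
delta((0.52,-0.03,0.25),np.radians(47))
E
```

```text
t 4.25 pos [ 0.5211 -0.1903  0.2218] yaw 7.529906306659049 tilt [ 0.003 -0.001 -1.   ] F [ 1.1488  0.4149 -1.6076] w 18.119508657708543
dpos [ 0.08  -0.636 -0.113] dr [ 0.001 -0.001 -0.344] mm [  20.  -159.1  -28.3] deg [  0.1  -0.1 -39.5]
```

Request:
send_rows(claw=[1,1,1,1,1], delta_pos=[[0.02,-0.13,-0.03],[0.03,-0.25,-0.06],[0.05,-0.38,-0.09],[0.06,-0.51,-0.11],[0.08,-0.64,-0.11]], dr=[[0,0,-0.07],[0,0,-0.14],[0,0,-0.21],[0,0,-0.28],[0,0,-0.345]])

```text
clock: 4.75
position: [0.5202, -0.0291, 0.2476]
ee_rot: [2.88, 1.254, 0.002]
force: [-0.5, 0.8, -0.1]
width: 0.196
```

```bash
python3 - <<'E'
from h import *
np.set_printoptions(precision=4,suppress=True)
delta((0.54,0.13,0.25),np.radians(82))
E
```

```text
t 4.75 pos [ 0.5202 -0.0291  0.2476] yaw 47.04914748892438 tilt [ 0.001 -0.    -1.   ] F [-0.4911  0.7547 -0.0571] w 17.988217512675774
dpos [ 0.52  -0.376 -0.01 ] dr [ 0.001 -0.    -0.305] mm [130.  -93.9  -2.4] deg [  0.1  -0.  -35. ]
```

Request:
send_rows(claw=[1,1,1,1,1], delta_pos=[[0.13,-0.09,0],[0.26,-0.19,0],[0.39,-0.28,0],[0.52,-0.375,-0.01],[0.52,-0.375,-0.01]], dr=[[0,0,-0.075],[0,0,-0.15],[0,0,-0.225],[0,0,-0.3],[0,0,-0.305]])

```text
clock: 5.25
position: [0.5405, 0.1354, 0.2497]
ee_rot: [-2.361, -2.068, -0.005]
force: [0.7, 0.8, -0.2]
width: 0.193
```

```bash
python3 - <<'E'
from h import *
np.set_printoptions(precision=4,suppress=True)
delta((0.609,0.2565,0.25),np.radians(82))
s=grab('wrist','w3')
E
```

```text
t 5.25 pos [0.5405 0.1354 0.2497] yaw 82.41506028957662 tilt [ 0.001  0.004 -1.   ] F [ 0.7289  0.7873 -0.2424] w 17.729004050453657
dpos [0.516 0.208 0.001] dr [-0.    -0.002  0.004] mm [129.1  52.    0.3] deg [-0.  -0.2  0.4]
```

View pics/w3.png

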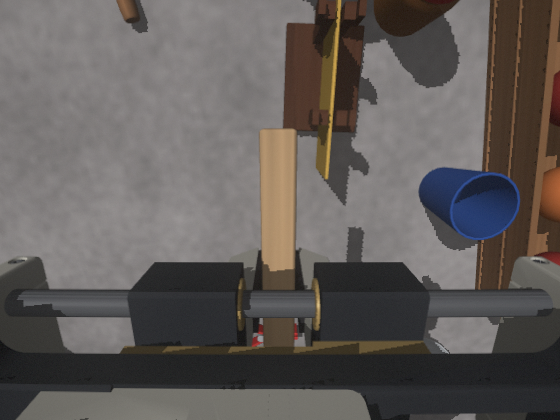

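Request:
send_rows(claw=[1,1,1,1,1], delta_pos=[[0.15,0,-0.05],[0.3,0,-0.1],[0.3,0,-0.1],[0.3,0,-0.1],[0.3,0,-0.1]], dr=[[0,0,0],[0,0,0],[0,0,0],[0,0,0],[0,0,0]])

```text
clock: 5.8
position: [0.552, 0.2007, 0.2736]
ee_rot: [2.379, 2.051, -0.002]
force: [0.9, -0.5, -0.7]
width: 0.196
```

```bash
python3 - <<'E'
from h import *
np.set_printoptions(precision=4,suppress=True)
delta((0.609,0.2565,0.25),np.radians(82))
s=grab('wrist','w4')
cv2.imwrite('pics/w4c.png',cv2.resize(s['im'][40:260,240:420],None,fx=2.7,fy=2.7,interpolation=cv2.INTER_CUBIC))
E
```

```text
t 5.8 pos [0.552  0.2007 0.2736] yaw 81.53770918103481 tilt [-0.001 -0.002 -1.   ] F [ 0.8894 -0.5053 -0.7464] w 17.988598546214863
dpos [0.254 0.193 0.094] dr [-0.     0.001 -0.004] mm [63.6 48.2 23.5] deg [-0.   0.1 -0.5]
```

View pics/w4.png

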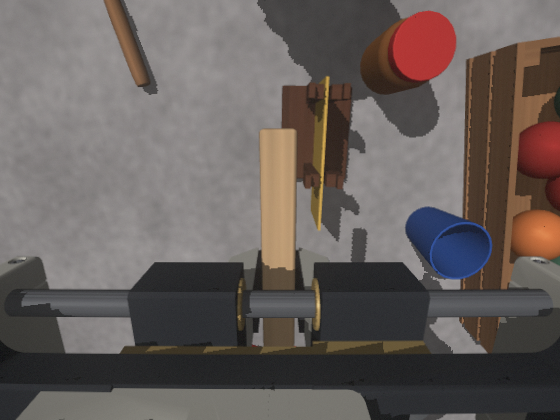

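View pics/w4c.png

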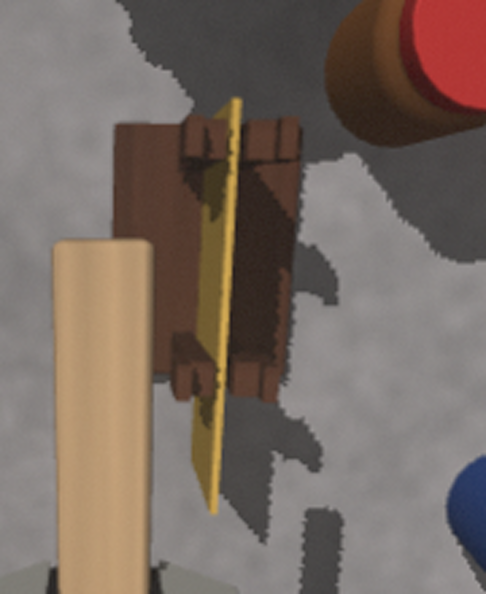

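```bash
python3 - <<'E'
from h import *
np.set_printoptions(precision=4,suppress=True)
s=load('w4');a=load('scene0');b=load('side0')
cr=lambda u,v:(240+u/2.7-.3,40+v/2.7-.3)
P=onz(s,[cr(214,512),cr(237,98)],.098);print('card',P,np.linalg.norm(P[1]-P[0]),np.degrees(np.arctan2(*(P[1]-P[0])[1::-1])))
Q=onz(s,[cr(174,398),cr(277,402),cr(183,117),cr(301,118)],.116);print(Q,(Q[0]+Q[1])/2,(Q[2]+Q[3])/2,np.linalg.norm(Q[0]-Q[1]),np.linalg.norm(Q[2]-Q[3]))
# triangulate w4 with scene and side
print(tri(s,[cr(214,512),cr(237,98)],b,[(276.7,174),(258.4,142.6)]))
print(tri(s,[cr(214,512),cr(237,98)],a,[(310.7,256.2),(362,301.2)]))
d=P[1]-P[0];d/=np.linalg.norm(d);print('origin',P[0]+.105*d)
# bar end in hand
B=onz(s,[(261,130),(296,130)],.2736+.012);print('bar end',B,'tcp 0.552 .2007')
E
```

```text
card [[0.5936 0.152  0.098 ]
 [0.6199 0.3144 0.098 ]] 0.16448002368917883 80.79814166872163
[[0.5816 0.2082 0.116 ]
 [0.6213 0.2008 0.116 ]
 [0.5972 0.309  0.116 ]
 [0.6388 0.3026 0.116 ]] [0.6015 0.2045 0.116 ] [0.618  0.3058 0.116 ] 0.040446681261775204 0.042098469997929246
[[0.5943 0.152  0.0987 0.0016]
 [0.6209 0.3152 0.0909 0.0003]]
[[0.5936 0.1526 0.097  0.0018]
 [0.6193 0.3137 0.1018 0.0007]]
origin [0.6104 0.2557 0.098 ]
bar end [[0.5557 0.2755 0.2856]
 [0.5718 0.2732 0.2856]] tcp 0.552 .2007
```

```bash
python3 - <<'E'
from h import *
np.set_printoptions(precision=3,suppress=True)
for t,box in(('scene0',(395,285,490,390)),('side0',(200,65,255,150))):
    s=load(t);u,v=np.meshgrid(np.arange(box[0],box[2]),np.arange(box[1],box[3]))
    P=dep(s,np.c_[u.ravel(),v.ravel()]);P=P[(P[:,2]>.05)&(P[:,2]<.3)&(P[:,1]>.35)]
    for lo,hi in((.05,.15),(.15,.22),(.22,.27)):
        q=P[(P[:,2]>lo)&(P[:,2]<hi)];print(t,lo,len(q),np.percentile(q,[1,50,99],axis=0)[:, :2].tolist())
delta((0.610,0.2555,0.15),np.radians(80.8))
E
```

```text
scene0 0.05 1650 [[0.5696858609071203, 0.41563181601553906], [0.6522272853706559, 0.48020476916459087], [0.6634090433949996, 0.5459858634630954]]
scene0 0.15 2962 [[0.5444952440155691, 0.4185236662879499], [0.6396580705535871, 0.4809825305583178], [0.6625723977064849, 0.5444071795099266]]
scene0 0.22 1519 [[0.5588774508684443, 0.43513757348003373], [0.6071891978721589, 0.48222525011075307], [0.6423319417762166, 0.5328659718382258]]
side0 0.05 1040 [[0.5344848776416439, 0.4133908005189346], [0.5860585218944078, 0.4312439108532825], [0.6488783576045114, 0.767119252740578]]
side0 0.15 1007 [[0.536430092167463, 0.4154984862074134], [0.5813860040289636, 0.44199698635646945], [0.652109819633961, 0.5335683791334456]]
side0 0.22 229 [[0.5499719738811569, 0.42180097570434877], [0.5933426605048653, 0.46554553476042915], [0.6320856337454719, 0.5236647524167589]]
t 5.85 pos [0.552 0.201 0.274] yaw 81.5267455740556 tilt [-0.001 -0.002 -1.   ] F [ 0.262 -0.121 -1.274] w 17.53222726417252
dpos [0.252 0.197 0.494] dr [-0.     0.001  0.006] mm [ 63.   49.3 123.6] deg [-0.   0.1  0.7]
```

Request:
send_rows(claw=[1,1,1,1,1], delta_pos=[[0.09,0.07,0.02],[0.18,0.14,0.15],[0.252,0.197,0.33],[0.252,0.197,0.49],[0.252,0.197,0.49]], dr=[[0,0,0.002],[0,0,0.004],[0,0,0.006],[0,0,0.006],[0,0,0.006]])

```text
clock: 6.35
position: [0.6069, 0.2544, 0.1453]
ee_rot: [-2.389, -2.037, 0.017]
force: [-0.8, -0.7, -0.5]
width: 0.194
```

```bash
python3 - <<'E'
from h import *
np.set_printoptions(precision=4,suppress=True)
delta((0.610,0.2555,0.107),np.radians(80.8))
s=grab('side','s5');cv2.imwrite('pics/s5c.png',cv2.resize(s['im'][80:210,190:350],None,fx=4,fy=4))
s=grab('wrist','w5');
E
```

```text
t 6.35 pos [0.6069 0.2544 0.1453] yaw 80.92714918419551 tilt [-0.01  -0.006 -1.   ] F [-0.7552 -0.7284 -0.5105] w 17.86241035320942
dpos [0.007 0.013 0.153] dr [-0.004  0.004  0.001] mm [ 1.8  3.2 38.2] deg [-0.5  0.4  0.1]
```

View pics/s5c.png

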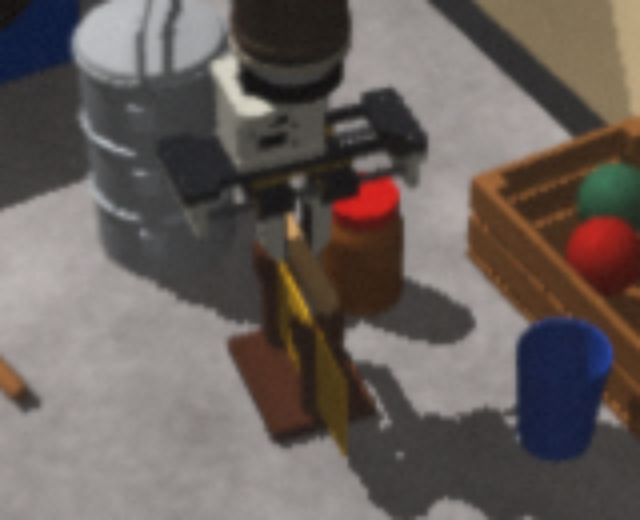

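View pics/w5.png

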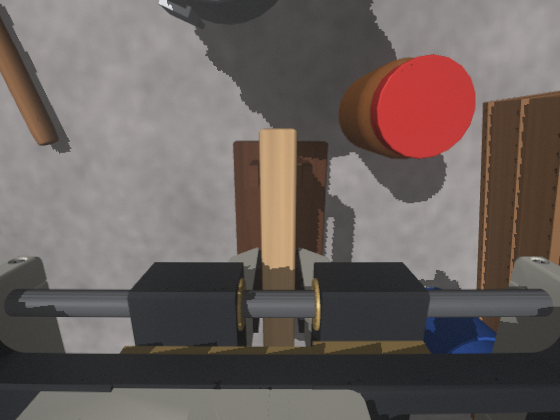

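Request:
send_rows(claw=[1,1,1,1,1], delta_pos=[[0,0,0],[0,0,0.04],[0,0,0.09],[0,0,0.13],[0,0,0.16]], dr=[[0,0,0],[0,0,0],[0,0,0],[0,0,0],[0,0,0]])

```text
clock: 6.95
position: [0.6093, 0.2576, 0.1104]
ee_rot: [-2.389, -2.04, 0.002]
force: [-0.5, -0.2, -0.9]
width: 0.198
```

```bash
python3 - <<'E'
from h import *
np.set_printoptions(precision=4,suppress=True)
delta((0.610,0.2555,0.107),np.radians(80.8))
s=grab('scene','a6');cv2.imwrite('pics/a6c.png',cv2.resize(s['im'][220:360,270:410],None,fx=4,fy=4,interpolation=cv2.INTER_CUBIC))
delta((0.610,0.2555,0.107),np.radians(80.8))
E
```

```text
t 6.95 pos [0.6093 0.2576 0.1104] yaw 80.99718543317464 tilt [-0.001 -0.001 -1.   ] F [-0.5046 -0.1978 -0.8798] w 18.1880728433276
dpos [-0.008  0.004  0.014] dr [-0.     0.     0.002] mm [-1.9  1.   3.4] deg [-0.1  0.1  0.2]
t 7.0 pos [0.6088 0.2573 0.1092] yaw 81.00424144775272 tilt [-0.003 -0.001 -1.   ] F [-0.1504 -0.2885 -0.7306] w 17.641637507076595
dpos [-0.007  0.006  0.009] dr [-0.001  0.001  0.002] mm [-1.6  1.5  2.2] deg [-0.1  0.1  0.2]
```

View pics/a6c.png

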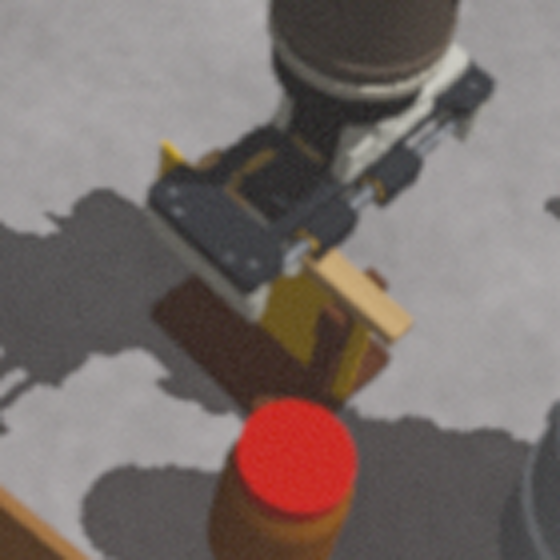

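Request:
send_rows(claw=[1,1,1,1,1], delta_pos=[[0,0.002,0.004],[0,0.004,0.009],[0,0.004,0.013],[0,0.004,0.015],[0,0.004,0.015]], dr=[[0,0,0],[0,0,0],[0,0,0],[0,0,0],[0,0,0]])

```text
clock: 7.5
position: [0.6108, 0.258, 0.1081]
ee_rot: [2.389, 2.04, 0.0]
force: [0.6, 0.4, 0.1]
width: 0.191
```

Request:
send_rows(claw=[0.2,0.2,0.2,0.2,0.2], delta_pos=[[0,0,0],[0,0,0],[0,0,0],[0,0,0],[0,0,0]], dr=[[0,0,0],[0,0,0],[0,0,0],[0,0,0],[0,0,0]])

```text
clock: 8.0
position: [0.6108, 0.2579, 0.108]
ee_rot: [2.389, 2.04, 0.0]
force: [-0.8, 0.2, -0.2]
width: 0.399
```

Request:
send_rows(claw=[0.2,0.2,0.2,0.2,0.2], delta_pos=[[0,0,-0.06],[0,0,-0.18],[0,0,-0.36],[0,0,-0.5],[-0.15,0,-0.55]], dr=[[0,0,0],[0,0,0],[0,0,0],[0,0,0],[0,0,0]])

```text
clock: 8.5
position: [0.6051, 0.2276, 0.2512]
ee_rot: [-2.38, -2.048, -0.014]
force: [1.6, 0.0, 0.8]
width: 0.4
```

Request:
send_rows(claw=[-1,-1,-1,-1,-1], delta_pos=[[-0.1,0.1,0],[-0.2,0.2,0],[-0.25,0.2,0],[-0.25,0.2,0],[-0.25,0.2,0]], dr=[[0,0,0],[0,0,0],[0,0,0],[0,0,0],[0,0,0]])

```text
clock: 9.0
position: [0.6438, 0.1526, 0.2462]
ee_rot: [-2.387, -2.041, -0.001]
force: [0.2, 0.8, -0.9]
width: 0.788
```

```bash
python3 - <<'E'
from h import *
np.set_printoptions(precision=4,suppress=True)
delta((0.610,0.2555,0.107),np.radians(80.8))
s=grab('wrist','w7');cv2.imwrite('pics/w7c.png',cv2.resize(s['im'][30:270,180:400],None,fx=2.4,fy=2.4,interpolation=cv2.INTER_CUBIC))
E
```

```text
t 9.0 pos [0.6438 0.1526 0.2462] yaw 81.05613084628706 tilt [ 0.     0.001 -1.   ] F [ 0.1995  0.8433 -0.8549] w 72.52343801297586
dpos [ 0.385 -0.198  0.557] dr [-0.    -0.001  0.002] mm [ 96.2 -49.4 139.3] deg [-0.  -0.1  0.3]
```

View pics/w7c.png

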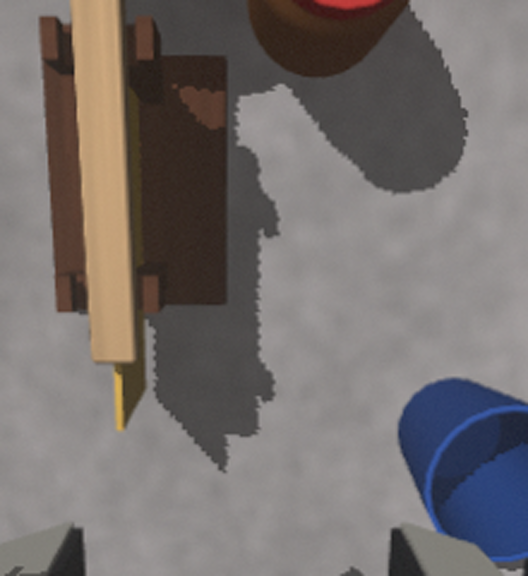

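```bash
python3 - <<'E'
from h import *
np.set_printoptions(precision=4,suppress=True)
s=load('w7')
cr=lambda u,v:(180+u/2.4-.3,30+v/2.4-.3)
d=np.array([np.cos(np.radians(80.8)),np.sin(np.radians(80.8)),0]);n=np.array([d[1],-d[0],0]);O=np.array([.610,.2555,0])
f=lambda P:np.c_[(P-O)@n,(P-O)@d]
print('bar end corners (x,y stand)',f(onz(s,[cr(92,361),cr(135,361)],.119)))
print('bar edges at far',f(onz(s,[cr(74,30),cr(122,30)],.119)))
P=onz(s,[cr(121,430)],.098);print('card edge',P,f(P))
Q=onz(s,[cr(58,276),cr(158,276)],.116);print('lips',f(Q))
Q=onz(s,[cr(41,20),cr(157,20)],.116);print('lips far',f(Q))
print(readout.observe()['joints'])
delta((0.44,-0.02,0.25),np.radians(40))
E
```

```text
bar end corners (x,y stand) [[-0.0066 -0.0712]
 [ 0.0104 -0.0711]]
bar edges at far [[-0.0072  0.0463]
 [ 0.0097  0.0464]]
card edge [[0.5935 0.1513 0.098 ]] [[ 0.0004 -0.1055]]
lips [[-0.0187 -0.0386]
 [ 0.02   -0.0384]]
lips far [[-0.0193  0.0502]
 [ 0.0217  0.0503]]
[ 0.0202  0.5418 -0.539   1.4119  0.2801  1.2638 -0.6947]
t 9.05 pos [0.6437 0.1533 0.2461] yaw 81.12482602402869 tilt [ 0.     0.001 -1.   ] F [-0.6244  0.0903  0.1632] w 76.26053012150616
dpos [-0.811 -0.698 -0.017] dr [-0.    -0.001  0.359] mm [-202.7 -174.5   -4.1] deg [-0.  -0.1 41.1]
```

```bash
python3 - <<'E'
from h import *
np.set_printoptions(precision=4,suppress=True)
delta((0.517,0.03,0.24),np.radians(39.5))
E
```

```text
t 9.05 pos [0.6437 0.1533 0.2461] yaw 81.12482602402869 tilt [ 0.     0.001 -1.   ] F [-0.6244  0.0903  0.1632] w 76.26053012150616
dpos [-0.566 -0.425  0.024] dr [-0.    -0.001  0.363] mm [-141.4 -106.1    5.9] deg [-0.  -0.1 41.6]
```

Request:
send_rows(claw=[-1,-1,-1,-1,-1], delta_pos=[[-0.11,-0.08,0],[-0.22,-0.17,0.01],[-0.34,-0.25,0.015],[-0.45,-0.34,0.02],[-0.565,-0.425,0.024]], dr=[[0,0,0.07],[0,0,0.145],[0,0,0.22],[0,0,0.29],[0,0,0.363]])

```text
clock: 9.55
position: [0.5159, 0.0297, 0.2397]
ee_rot: [-2.958, -1.055, -0.001]
force: [-0.6, 0.3, 1.0]
width: 1.002
```

```bash
python3 - <<'E'
from h import *
np.set_printoptions(precision=4,suppress=True)
delta((0.40,-0.09,0.18),np.radians(-2))
E
```

```text
t 9.55 pos [0.5159 0.0297 0.2397] yaw 39.25796736054493 tilt [ 0.     0.001 -1.   ] F [-0.5996  0.2946  0.9775] w 92.18827040495421
dpos [-0.662  0.078  0.238] dr [-0.   -0.    0.36] mm [-165.5   19.4   59.6] deg [-0.  -0.  41.3]
```

Request:
send_rows(claw=[-1,-1,-1,-1,-1], delta_pos=[[-0.13,0.015,0.05],[-0.26,0.03,0.1],[-0.4,0.05,0.14],[-0.53,0.065,0.19],[-0.66,0.078,0.24]], dr=[[0,0,0.07],[0,0,0.145],[0,0,0.22],[0,0,0.29],[0,0,0.36]])

```text
clock: 10.05
position: [0.4016, -0.0906, 0.1795]
ee_rot: [-3.141, 0.055, -0.002]
force: [0.8, -0.9, -0.2]
width: 0.999
```

Request:
send_rows(claw=[-1,-1,-1,-1,-1], delta_pos=[[0,0,0],[0,0,0],[0,0,0],[0,0,0],[0,0,0]], dr=[[0,0,0],[0,0,0],[0,0,0],[0,0,0],[0,0,0]])

```text
clock: 10.55
position: [0.4031, -0.0906, 0.1797]
ee_rot: [-3.141, 0.047, -0.001]
force: [-0.2, -0.7, 0.3]
width: 0.999
```

```bash
python3 - <<'E'
from h import *
np.set_printoptions(precision=4,suppress=True)
delta((0.438,-0.091,0.1),np.radians(-2))
s=grab('wrist','w8');cv2.imwrite('pics/w8c.png',cv2.resize(s['im'][100:280,180:400],None,fx=3,fy=3,interpolation=cv2.INTER_CUBIC))
E
```

```text
t 10.55 pos [ 0.4031 -0.0906  0.1797] yaw -1.7275976575142566 tilt [ 0.001  0.    -1.   ] F [-0.1909 -0.6787  0.2844] w 91.86241317276448
dpos [ 0.14  -0.003  0.319] dr [-0.    -0.     0.002] mm [34.9 -0.6 79.7] deg [-0.  -0.   0.3]
```

View pics/w8.png

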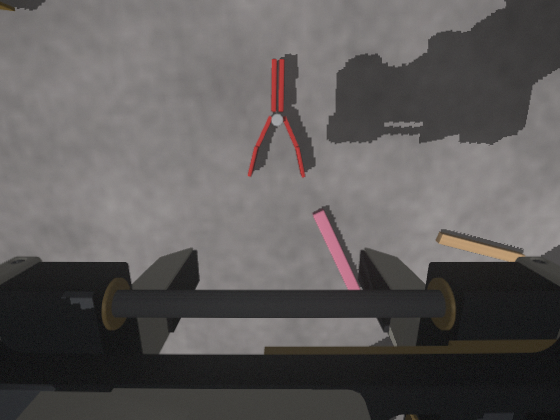

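View pics/w8c.png

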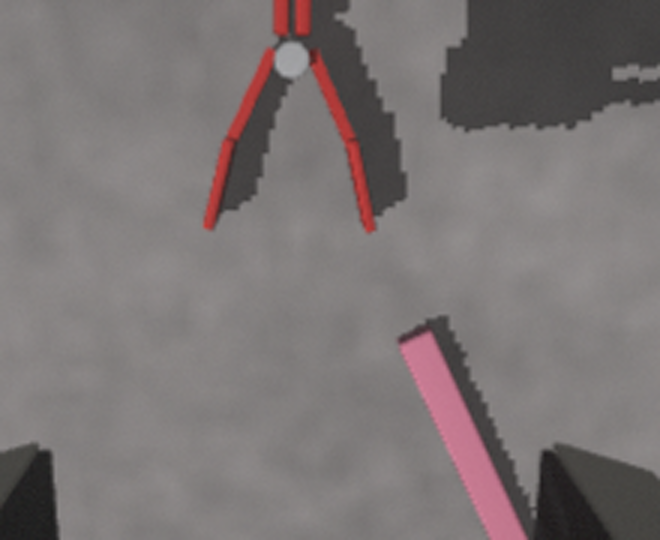

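```bash
python3 - <<'E'
from h import *
np.set_printoptions(precision=4,suppress=True)
s=load('w8');b=load('side0')
P=onz(s,[(277.2,119.7),(249.5,176),(303.3,176.7),(277.5,59),(320,208)],.024);print(P)
print(tri(s,[(277.2,119.7)],b,[(286.5,261.3)]))
m=(P[1]+P[2])/2;print('mid tails',m,'dist pivot',np.linalg.norm(P[0]-m),'span',np.linalg.norm(P[1]-P[2]))
for q in(P[0]-m,P[3]-P[0],P[3]-m):print(np.degrees(np.arctan2(q[1],q[0])),np.linalg.norm(q))
print(dep(s,[(277,119),(278,100)]))
d=(P[3]-m);d/=np.linalg.norm(d);g=P[0]-.045*d;print('grip',g)
delta((g[0],g[1],.004),np.arctan2(d[1],d[0]))
E
```

```text
[[ 0.4841 -0.0923  0.024 ]
 [ 0.429  -0.0619  0.024 ]
 [ 0.4267 -0.1178  0.024 ]
 [ 0.5387 -0.0942  0.024 ]
 [ 0.3924 -0.1355  0.024 ]]
[[ 0.4842 -0.0923  0.0183  0.0001]]
mid tails [ 0.4278 -0.0898  0.024 ] dist pivot 0.05634424983436071 span 0.05587911418431863
-2.53374162426143 0.05634424983436071
-1.9904794505426096 0.05463070909900267
-2.2663047666507827 0.11097371211179824
[[ 0.4848 -0.0922  0.026 ]
 [ 0.5039 -0.0937  0.0014]]
grip [ 0.4392 -0.0906  0.024 ]
t 10.6 pos [ 0.4029 -0.0908  0.1796] yaw -1.7565239181296852 tilt [ 0.  0. -1.] F [0.0826 0.7466 0.1938] w 92.19722191706964
dpos [ 0.145 -0.005  0.703] dr [-0.    -0.     0.004] mm [ 36.2  -1.4 175.6] deg [-0.  -0.   0.5]
```

Request:
send_rows(claw=[-1,-1,-1,-1,-1], delta_pos=[[0.1,-0.005,0.1],[0.145,-0.005,0.28],[0.145,-0.005,0.46],[0.145,-0.005,0.63],[0.145,-0.005,0.705]], dr=[[0,0,0.004],[0,0,0.004],[0,0,0.004],[0,0,0.004],[0,0,0.004]])

```text
clock: 11.1
position: [0.437, -0.0907, 0.0001]
ee_rot: [-3.14, 0.062, 0.006]
force: [-0.8, 0.7, 24.0]
width: 1.002
```

Request:
send_rows(claw=[-1,-1,1,1,1], delta_pos=[[0,0,0],[0,0,0],[0,0,0],[0,0,0],[0,0,0]], dr=[[0,0,0],[0,0,0],[0,0,0],[0,0,0],[0,0,0]], force=20)

```text
clock: 11.6
position: [0.4389, -0.0914, 0.0035]
ee_rot: [3.141, -0.063, 0.001]
force: [0.4, 0.5, 1.1]
width: 0.787
```

Request:
send_rows(claw=[1,1,1,1,1], delta_pos=[[0,0,0],[0,0,0],[0,0,0],[0,0,0],[0,0,0]], dr=[[0,0,0],[0,0,0],[0,0,0],[0,0,0],[0,0,0]])

```text
clock: 12.1
position: [0.4386, -0.0913, 0.0033]
ee_rot: [3.141, -0.063, -0.0]
force: [-0.5, 0.8, 3.6]
width: 0.352
```

Request:
send_rows(claw=[1,1,1,1,1], delta_pos=[[0,0,0],[0,0,0],[0,0,0],[0,0,0],[0,0,0]], dr=[[0,0,0],[0,0,0],[0,0,0],[0,0,0],[0,0,0]])

```text
clock: 12.6
position: [0.4387, -0.0912, 0.0034]
ee_rot: [3.141, -0.063, 0.0]
force: [-1.5, 0.6, 6.2]
width: 0.295
```

```bash
python3 - <<'E'
from h import *
np.set_printoptions(precision=4,suppress=True)
delta((0.438,-0.091,0.1),np.radians(-2))
s=grab('wrist','w9')
E
```

```text
t 12.6 pos [ 0.4387 -0.0912  0.0034] yaw -2.2966375290833985 tilt [ 0. -0. -1.] F [-1.4862  0.6264  6.1638] w 27.14613413737093
dpos [-0.003 -0.001 -0.386] dr [ 0.    -0.    -0.003] mm [ -0.7  -0.2 -96.6] deg [ 0.  -0.  -0.3]
```

View pics/w9.png

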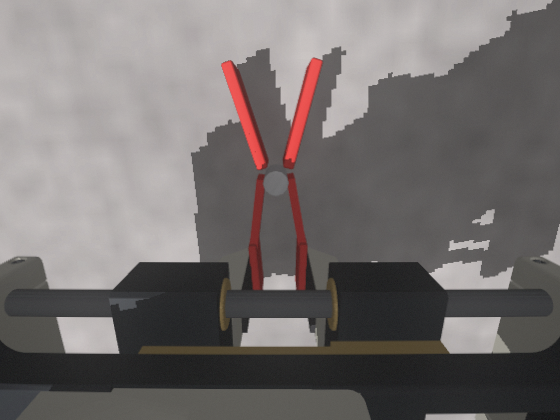

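Request:
send_rows(claw=[1,1,1,1,1], delta_pos=[[0,0,-0.03],[0,0,-0.1],[0,0,-0.25],[0,0,-0.4],[0,0,-0.45]], dr=[[0,0,0],[0,0,0],[0,0,0],[0,0,0],[0,0,0]])

```text
clock: 13.15
position: [0.4403, -0.0914, 0.1193]
ee_rot: [3.14, -0.063, 0.008]
force: [0.9, -0.8, -1.0]
width: 0.297
```

```bash
python3 - <<'E'
from h import *
np.set_printoptions(precision=4,suppress=True)
delta((0.438,-0.091,0.1),np.radians(-2))
s=grab('wrist','w10')
t=grab('side','s10');cv2.imwrite('pics/s10c.png',cv2.resize(t['im'][180:320,220:380],None,fx=4,fy=4,interpolation=cv2.INTER_CUBIC))
# jaw height via depth along both jaws
m=cv2.inRange(cv2.cvtColor(s['im'],cv2.COLOR_BGR2HSV),(0,150,60),(6,255,255));m|=cv2.inRange(cv2.cvtColor(s['im'],cv2.COLOR_BGR2HSV),(174,150,60),(180,255,255))
v,u=np.nonzero(m);P=dep(s,np.c_[u,v]);ok=(P[:,2]>.03)&(v<250)
for lo in range(40,250,20):
    k=ok&(v>=lo)&(v<lo+20)
    if k.sum()>20:print(lo,k.sum(),np.median(P[k,0]),np.percentile(P[k,2],[50,95]))
E
```

```text
t 13.15 pos [ 0.4403 -0.0914  0.1193] yaw -2.3071161747331357 tilt [ 0.005 -0.001 -1.   ] F [ 0.8719 -0.7815 -1.0039] w 27.337860605103618
dpos [-0.01  -0.001  0.077] dr [ 0.    -0.002 -0.003] mm [-2.4 -0.3 19.3] deg [ 0.  -0.3 -0.3]
60 444 0.5397841835696376 [0.1405 0.1416]
80 481 0.532235928311031 [0.1404 0.1416]
100 470 0.5242193047650912 [0.1403 0.1415]
120 460 0.5160513041747097 [0.1404 0.1414]
140 441 0.5074566500919551 [0.1403 0.1414]
160 104 0.5017676539829793 [0.1403 0.1414]
```

View pics/w10.png

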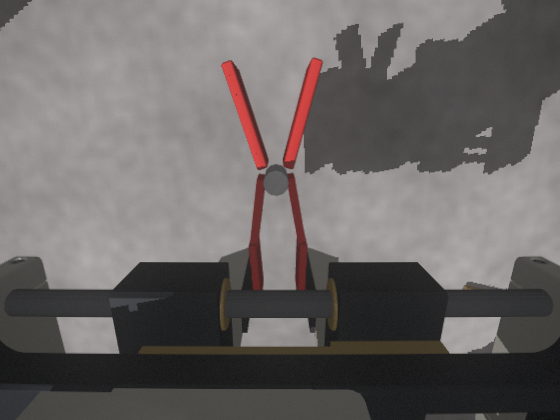

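View pics/s10c.png

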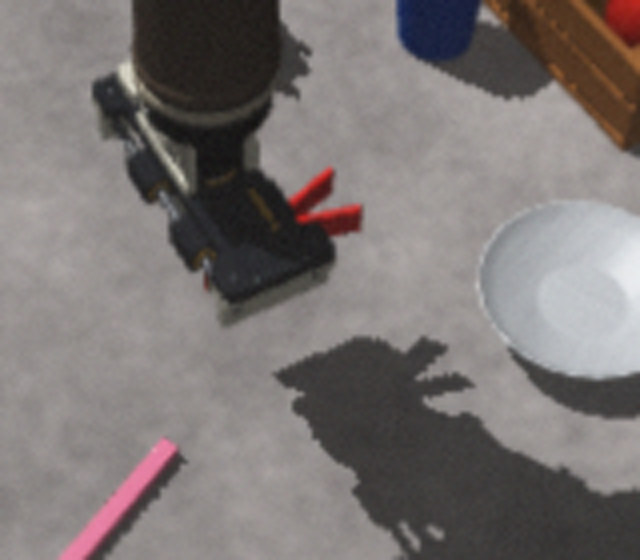

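```bash
python3 - <<'E'
from h import *
np.set_printoptions(precision=4,suppress=True)
s=load('w10')
P=onz(s,[(228,63),(317,60),(276,180)],.1413)
p=np.array([.4403,-.0914,.1193]);yw=np.radians(-2.3)
x=np.array([np.cos(yw),np.sin(yw),0]);y=np.array([np.sin(yw),-np.cos(yw),0])
print(np.c_[(P-p)@x,(P-p)@y,P[:,2]]);m=(P[0]+P[1])/2
q=m-P[2];print('axis yaw',np.degrees(np.arctan2(q[1],q[0])),np.linalg.norm(q),'span',np.linalg.norm(P[0]-P[1]))
delta((0.49,0.0,0.15),np.radians(39))
E
```

```text
[[ 0.102  -0.0203  0.1413]
 [ 0.1032  0.0162  0.1413]
 [ 0.0535 -0.0006  0.1413]]
axis yaw -0.6417709985792251 0.04908351867401324 span 0.03646211520246784
t 13.25 pos [ 0.4401 -0.0916  0.118 ] yaw -2.3261538284000878 tilt [ 0.005 -0.001 -1.   ] F [-0.0163 -0.6953 -0.0645] w 27.237853893488175
dpos [ 0.185 -0.374 -0.128] dr [ 0.001 -0.002 -0.361] mm [ 46.3 -93.5 -31.9] deg [  0.1  -0.2 -41.3]
```

```bash
python3 - <<'E'
from h import *
np.set_printoptions(precision=4,suppress=True)
delta((0.505,-0.035,0.13),np.radians(38.5))
E
```

```text
t 13.25 pos [ 0.4401 -0.0916  0.118 ] yaw -2.3261538284000878 tilt [ 0.005 -0.001 -1.   ] F [-0.0163 -0.6953 -0.0645] w 27.237853893488175
dpos [ 0.25  -0.237 -0.047] dr [ 0.001 -0.002 -0.356] mm [ 62.6 -59.2 -11.8] deg [  0.1  -0.2 -40.8]
```

Request:
send_rows(claw=[1,1,1,1,1], delta_pos=[[0.05,-0.05,-0.01],[0.1,-0.095,-0.02],[0.15,-0.14,-0.03],[0.2,-0.19,-0.04],[0.25,-0.237,-0.047]], dr=[[0,0,-0.07],[0,0,-0.14],[0,0,-0.215],[0,0,-0.285],[0,0,-0.356]])

```text
clock: 13.75
position: [0.5032, -0.0341, 0.1263]
ee_rot: [-2.962, -1.044, 0.003]
force: [0.2, 0.1, -0.5]
width: 0.299
```

```bash
python3 - <<'E'
from h import *
np.set_printoptions(precision=4,suppress=True)
delta((0.575,0.0276,0.12),np.radians(79.5))
E
```

```text
t 13.75 pos [ 0.5032 -0.0341  0.1263] yaw 38.82232015385004 tilt [-0.002  0.    -1.   ] F [ 0.2198  0.1016 -0.4826] w 27.50052070790724
dpos [ 0.379 -0.012  0.025] dr [-0.001  0.    -0.355] mm [94.6 -3.1  6.2] deg [ -0.1   0.  -40.7]
```

Request:
send_rows(claw=[1,1,1,1,1], delta_pos=[[0.08,0,0],[0.15,-0.005,0.01],[0.23,-0.01,0.015],[0.3,-0.01,0.02],[0.38,-0.012,0.025]], dr=[[0,0,-0.07],[0,0,-0.14],[0,0,-0.215],[0,0,-0.285],[0,0,-0.355]])

```text
clock: 14.25
position: [0.5756, 0.027, 0.1196]
ee_rot: [-2.414, -2.008, 0.003]
force: [0.3, 0.5, -0.7]
width: 0.299
```

Request:
send_rows(claw=[1,1,1,1,1], delta_pos=[[0,0,0.08],[0,0,0.17],[0,0,0.25],[0,0,0.28],[0,0,0.28]], dr=[[0,0,0],[0,0,0],[0,0,0],[0,0,0],[0,0,0]])

```text
clock: 14.75
position: [0.5746, 0.0267, 0.0495]
ee_rot: [-2.419, -2.001, 0.004]
force: [0.0, 0.7, -0.7]
width: 0.294
```

```bash
python3 - <<'E'
from h import *
np.set_printoptions(precision=4,suppress=True)
s=grab('wrist','w11')
delta((0.583,0.0768,0.046),np.radians(79.5))
E
```

```text
t 14.8 pos [0.5755 0.0269 0.0506] yaw 79.1802054986031 tilt [-0.002  0.    -1.   ] F [-0.0299  0.4413  0.0601] w 27.533073661555402
dpos [ 0.202 -0.008  0.019] dr [-0.001  0.    -0.003] mm [50.4 -1.9  4.6] deg [-0.1  0.  -0.3]
```

View pics/w11.png

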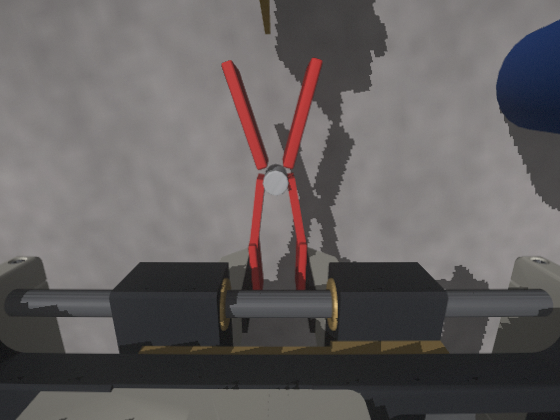

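```bash
python3 - <<'E'
from h import *
np.set_printoptions(precision=4,suppress=True)
s=load('w11')
print(proj(s,[(.5937,.152,z) for z in(.014,.056,.098)]))
print('edge bottom',onz(s,[(267.5,33)],.014))
P=onz(s,[(228,63),(317,60)],.0506+.022);print(P,P.mean(0))
d=np.array([np.cos(np.radians(80.8)),np.sin(np.radians(80.8)),0]);n=np.array([d[1],-d[0],0])
e=np.array([.5937,.152,0]);print('tips mid in edge frame x,y',(P.mean(0)-e)@n,(P.mean(0)-e)@d)
E
```

```text
[[268.9687  32.7423]
 [265.8946   5.8847]
 [260.1595 -44.1354]]
edge bottom [[0.5929 0.152  0.014 ]]
[[0.5743 0.1297 0.0726]
 [0.6098 0.124  0.0726]] [0.592  0.1269 0.0726]
tips mid in edge frame x,y 0.0023875412265635487 -0.0250803203788331
```

Request:
send_rows(claw=[1,1,1,1,1], delta_pos=[[0.0,-0.008,0.01],[0.03,-0.011,0.016],[0.07,-0.013,0.016],[0.1,-0.014,0.016],[0.12,-0.014,0.016]], dr=[[0,0,0],[0,0,0],[0,0,0],[0,0,0],[0,0,0]])

```text
clock: 15.3
position: [0.5784, 0.0587, 0.0476]
ee_rot: [-2.42, -2.004, -0.002]
force: [0.4, 1.0, -1.4]
width: 0.297
```

```bash
python3 - <<'E'
from h import *
np.set_printoptions(precision=4,suppress=True)
delta((0.583,0.0768,0.046),np.radians(79.5))
s=grab('wrist','w12')
cv2.imwrite('pics/w12c.png',cv2.resize(s['im'][0:200,180:380],None,fx=3,fy=3,interpolation=cv2.INTER_CUBIC))
delta((0.583,0.0768,0.046),np.radians(79.5))
E
```

```text
t 15.3 pos [0.5784 0.0587 0.0476] yaw 79.24829147813217 tilt [ 0.001  0.001 -1.   ] F [ 0.4068  0.9952 -1.3732] w 27.347725886547384
dpos [0.075 0.004 0.007] dr [ 0.    -0.    -0.002] mm [18.7  1.1  1.6] deg [ 0.  -0.  -0.3]
t 15.35 pos [0.5785 0.0593 0.0476] yaw 79.28419541878569 tilt [ 0.001  0.001 -1.   ] F [ 1.125   1.6685 -0.1906] w 27.349812485924883
dpos [0.072 0.005 0.007] dr [ 0.    -0.001 -0.002] mm [18.   1.2  1.7] deg [ 0.  -0.1 -0.2]
```

View pics/w12c.png

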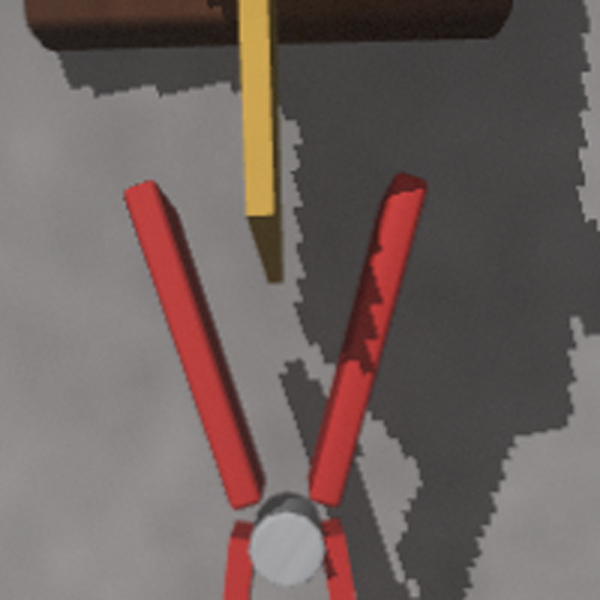

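```bash
python3 - <<'E'
from h import *
np.set_printoptions(precision=4,suppress=True)
s=load('w12')
cr=lambda u,v:(180+u/3-.3,v/3-.3)
d=np.array([np.cos(np.radians(80.8)),np.sin(np.radians(80.8)),0]);n=np.array([d[1],-d[0],0])
e=np.array([.5937,.152,0]);f=lambda P:np.c_[(P-e)@n,(P-e)@d]
print('edge top L/R',f(onz(s,[cr(246,215),cr(275,215)],.098)),'bottom',f(onz(s,[cr(276,281)],.014)))
T=f(onz(s,[cr(125,190),cr(156,181),cr(393,176),cr(427,184)],.0694));print('tips',T,T.mean(0))
Q=f(onz(s,[cr(230,505),cr(260,490),cr(310,490),cr(340,505)],.0694));print('roots',Q,Q.mean(0))
E
```

```text
edge top L/R [[-0.0024 -0.0005]
 [ 0.0007 -0.0006]] bottom [[-0.0008 -0.0002]]
tips [[-0.0201  0.0073]
 [-0.0158  0.0083]
 [ 0.0165  0.0081]
 [ 0.0211  0.007 ]] [0.0004 0.0077]
roots [[-0.0077 -0.0361]
 [-0.0031 -0.034 ]
 [ 0.0043 -0.0342]
 [ 0.0087 -0.0365]] [ 0.0005 -0.0352]
```

Request:
send_rows(claw=[1,1,1,1,1], delta_pos=[[0.015,-0.007,0],[0.035,-0.007,0],[0.055,-0.007,0],[0.07,-0.007,0],[0.07,-0.007,0]], dr=[[0,0,0],[0,0,0],[0,0,0],[0,0,0],[0,0,0]])

```text
clock: 15.85
position: [0.5798, 0.0753, 0.0473]
ee_rot: [-2.42, -2.003, -0.001]
force: [-0.2, -0.0, -0.4]
width: 0.298
```

Request:
send_rows(claw=[1,1,1,1,1], delta_pos=[[0,0,0],[0,0,0],[0,0,0],[0,0,0],[0,0,0]], dr=[[0,0,0],[0,0,0],[0,0,0],[0,0,0],[0,0,0]])

```text
clock: 16.35
position: [0.5797, 0.0743, 0.0472]
ee_rot: [2.421, 2.002, -0.0]
force: [0.2, -1.3, -0.6]
width: 0.3
```

```bash
python3 - <<'E'
from h import *
np.set_printoptions(precision=4,suppress=True)
s=grab('wrist','w13')
cv2.imwrite('pics/w13c.png',cv2.resize(s['im'][0:200,180:380],None,fx=3,fy=3,interpolation=cv2.INTER_CUBIC))
t=grab('side','s13');cv2.imwrite('pics/s13c.png',cv2.resize(t['im'][80:240,200:360],None,fx=3.7,fy=3.7,interpolation=cv2.INTER_CUBIC))
t=grab('scene','a13');cv2.imwrite('pics/a13c.png',cv2.resize(t['im'][180:340,240:400],None,fx=3.7,fy=3.7,interpolation=cv2.INTER_CUBIC))
delta((0.583,0.0768,0.046),np.radians(79.5))
E
```

```text
t 16.5 pos [0.5797 0.0744 0.0472] yaw 79.16051887001834 tilt [-0. -0. -1.] F [ 0.0804  0.3154 -0.2659] w 27.33085463828859
dpos [0.012 0.011 0.005] dr [-0.     0.    -0.003] mm [3.  2.8 1.2] deg [-0.   0.  -0.3]
```

View pics/w13c.png

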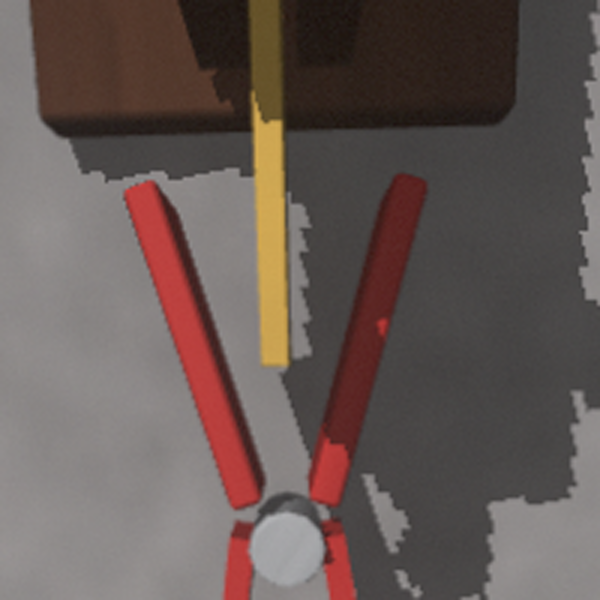

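View pics/s13c.png

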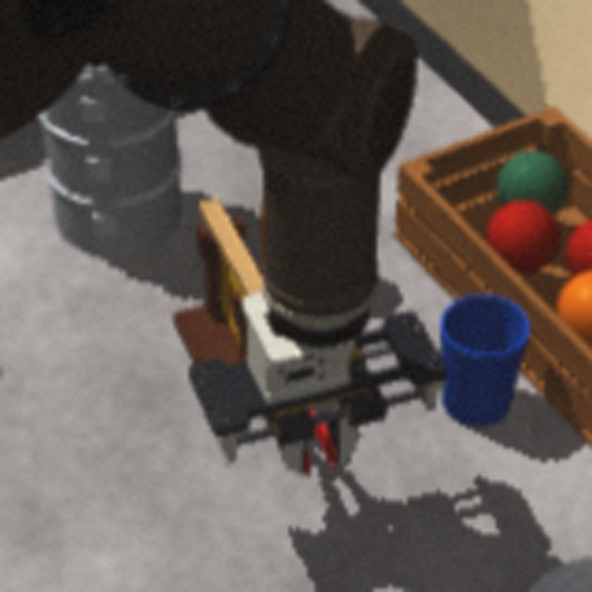

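View pics/a13c.png

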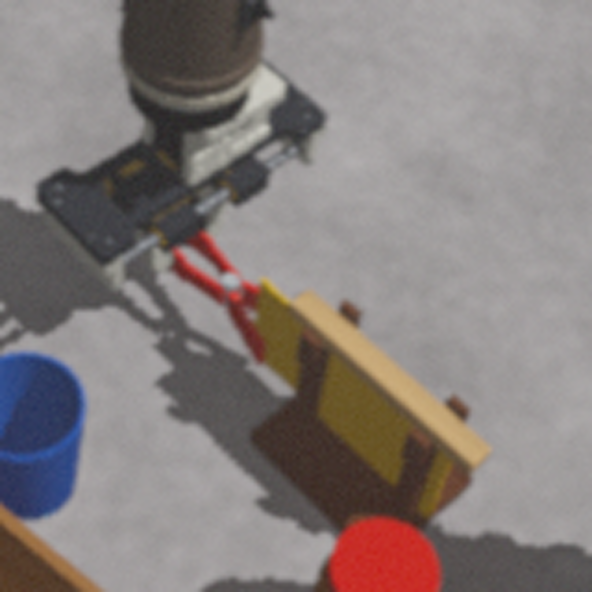

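```bash
python3 - <<'E'
from h import *
np.set_printoptions(precision=4,suppress=True)
s=load('w13')
cr=lambda u,v:(180+u/3-.3,v/3-.3)
d=np.array([np.cos(np.radians(80.8)),np.sin(np.radians(80.8)),0]);n=np.array([d[1],-d[0],0])
e=np.array([.5937,.152,0]);f=lambda P:np.c_[(P-e)@n,(P-e)@d]
print('edge top L/R',f(onz(s,[cr(261,366),cr(288,366)],.098)),'far',f(onz(s,[cr(250,30),cr(283,30)],.098)))
T=f(onz(s,[cr(125,190),cr(156,181),cr(393,176),cr(427,184)],.0694));print('tips',T,T.mean(0))
Q=f(onz(s,[cr(230,505),cr(260,490),cr(310,490),cr(340,505)],.0694));print('roots',Q.mean(0))
hsv=cv2.cvtColor(s['im'],cv2.COLOR_BGR2HSV);m=cv2.inRange(hsv,(0,150,40),(6,255,255))|cv2.inRange(hsv,(174,150,40),(180,255,255))
v,u=np.nonzero(m);P=dep(s,np.c_[u,v]);k=(v<170)&(P[:,2]>.03);q=P[k];g=np.c_[f(q),q[:,2]]
for a,b in((-.03,-.01),(-.01,.01),(.01,.03)):
    w=(g[:,1]>a)&(g[:,1]<b)
    for sg in(-1,1):
        h=w&(g[:,0]*sg>0);print(a,sg,h.sum(),g[h,0].min(),g[h,0].max(),np.median(g[h,2]))
# bar check
c=load('a13');print('clock',readout.observe()['clock'],readout.observe()['force'],readout.observe()['width']*92)
cr=lambda u,v:(240+u/3.7-.3,180+v/3.7-.3)
O=np.array([.610,.2555,0]);F=lambda P:np.c_[(P-O)@n,(P-O)@d]
print('bar near corner/far corners',F(onz(c,[cr(314,292),cr(296,306),cr(492,450),cr(468,467)],.119)))
E
```

```text
edge top L/R [[-0.0024 -0.0007]
 [ 0.0006 -0.0007]] far [[-0.0023  0.0327]
 [ 0.0011  0.0326]]
tips [[-0.0211  0.0229]
 [-0.0168  0.0239]
 [ 0.0154  0.0236]
 [ 0.02    0.0225]] [-0.0006  0.0232]
roots [-0.0006 -0.0195]
-0.03 -1 252 -0.011679971507346775 -0.004495504490466191 0.06779233201276184
-0.03 1 275 0.0031776794052590365 0.009977899316146776 0.06781360518574042
-0.01 -1 532 -0.017557717571840294 -0.007266628404122315 0.06795313209272355
-0.01 1 493 0.0014048219410573795 0.016096088754529794 0.06792548727544467
0.01 -1 413 -0.021335375925048645 -0.013150983170886723 0.0678929970473881
0.01 1 412 0.011789587948228169 0.019807734232242285 0.06780807724798747
clock 16.5 [ 0.0804  0.3154 -0.2659] 27.33085463828859
bar near corner/far corners [[-0.0073 -0.0674]
 [ 0.0087 -0.0672]
 [-0.0076  0.0782]
 [ 0.0114  0.0763]]
```

```bash
python3 -c "
from h import *
print(arm.sign_off())"
```

```text
the job is handed in; nothing more can be done
None
```

I laid the pale bar in both saddles and let go of it. I then squeezed the red clip to its stop and held it with its open jaws around the card's free edge. The job was handed in at about 16.5 s; no verdict was given.

My last checks, all measured from the cameras:

- **Bar:** it is centred about 1 mm across the saddles and about 4–5 mm along them, and it lies parallel to the card.
- **Clip:**
  - The tips are about 24 mm past the edge, so the mouth is about 9 mm past it.
  - The jaws are centred on the card to within about 0.5 mm, level to within about 1 mm, and at mid height about 56 mm.
  - The tips are about 32 mm apart, which is near the stop. The grip is commanded at 20 N.
- **Contact:** the wrist force was near zero, and the pictures show clear gaps between the jaws and both faces of the card.
- **Other objects:** the arm's path stayed clear of the food carrier, cup, saucer, pot lid, spoon and jar. I did not measure their positions again at the end.

Two things did not go perfectly:

- **Ledge contact:** while reaching for the clip, the arm overshot slightly and the fingertips briefly touched the ledge with about 24 N, below the 40 N limit.
- **Tail measurement:** the clip's tail ends measured 56 mm behind the pivot instead of the stated 62 mm. The final position does not depend on it, because I measured the jaw tips directly.

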